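# Fish the spice basket out of the crock

### The arm

A 6-joint arm with a two-finger parallel gripper is mounted at the origin on the work surface. World frame = base frame: x ahead of the robot, y to its left, z up, the work surface at z = 0. Lengths are in m, angles in rad, forces in N, time in s.
With the tool pointing down it reaches from about 0.35 to 0.725 m from the base axis. Payload 4.3 kg.
Tool frame: the origin (TCP) lies on the centre line of the jaws, within the pads' length; the fingertips stand 11 mm ahead of it and the grasp point (between the pads) lies 8 mm behind it; z points along the fingers, y is the line along which they close (so a half turn about z gives the same grasp; the last joint's range is limited). The gripper opens to 85 mm and grips with 20 to 120 N. Pads are 22 mm wide; open, the fingers measure 114 mm over their backs; the gripper's body (76 mm by 85 mm) begins 54 mm behind the grasp point. The pads swing forward as they close: fully open they stand 13 mm farther back than shut.
Start: joints at [1.078, 0.377, 0.081, 1.274, 0, 1.46], TCP at [0.215, 0.533, 0.242] pointing down, gripper open.
Joint ranges: [-2.72, 2.72], [-0.84, 1.66], [-1.02, 1.22], [-1.77, 2.12], [-1.37, 1.28], [-3.14, 3.14]. Speed limits (rad/s): [2.57, 2.57, 3.14, 3.14, 3.14, 3.14].

### API

Orientations are given as a unit quaternion [w, x, y, z].
In Python, from workcell import telemetry, imaging, workorder gives the robot as it stands.
- The arm moves only by the tool step_arm, never from a script. Its argument "increments" is a list of rows, each a list of 3 entries, a list of its own where there are three numbers: the shift along the world's x, y, z scaled (see below), then the turn about the world's z scaled (see below), then the opening, from 0 (shut) to 1 (fully open). A call has 1 to 20 rows; each row shifts and turns the commanded pose from where the row before left it; what a row does not reach is not made up. The controller multiplies each number of a shift by 0.025 m and each number of a turn by pi rad. A row lasts 1/8 s, in which the tool goes at most 62.5 mm and 10.7 degrees, less where a joint would pass 70% of its speed; a pose out of reach is approached as far as the arm can. A call with a number of a shift or a turn outside -1 to 1 is refused whole. A call with a gripper value outside its range is refused whole. The fingers move at their own pace and stop on an object; "force" is the grip in N (left out, the last holds). Time passes only in rows, so rows that do not move let the fingers close. It gives the time, the measured TCP pose, the force, the opening and the grip force at its end, in the units of the state.
- telemetry.get_state(): the state, without advancing time (a new reading comes with each control period).
- imaging.capture(name): name is "scene" or "top" or "wrist"; returns the picture (420x560x3 uint8, red, green, blue); there is no depth.
- imaging.camera_info(name): a dict with "mtx" (3x3 intrinsics, pixels), "R" (3x3) and "t" (3): a world point X has camera coordinates R X + t; the wrist camera has in their place "mount" (4x4, takes a point from camera to tool coordinates, whose origin is the TCP and whose axes are the flange's). Camera axes: x right, y down, z forward; pixel columns grow to the right and rows downward; lengths in m; the calibration is good to about 2 mm. A picture is of the moment at which its call begins: read the wrist's pose just before it. camera_info takes no time and is no camera call.
- workorder.sign_off(): hands the job in; it is judged then, once.
The state is a dict: "t": time; "joints": joint angles; "joint_velocities": joint speeds; "tau": joint torques, N m; "tcp_pos": TCP position; "orientation": TCP orientation; "ft_force": force on the tool from outside, world axes, zero at the start; "ft_torque": the same for the moment, N m; "opening": finger opening in m; "finger_force": force on a finger pad.
Only numpy, scipy, OpenCV 4.12 (cv2) and the standard library are available. Lean on these libraries where they do the work, as an engineer would, in place of code of your own. Each camera call takes 0.05 s, during which the arm holds its last target. There are 200 camera calls.

### The job

Take the wooden-handled hook off its stand, dip its tip into the white crock, catch the steel spice basket by its wire bail and lift it out. Stand the basket gently upright on the saucer, slip the hook free, and hang the hook back on its stand. Move the basket only with the hook, never with the gripper, and leave the jar, mug and bowl alone.

Things in the scene. Friction and masses are not known exactly. Their poses are not given: they have to be found in the camera images.
- hook: Hook tool, 165 mm tall, hanging upright in the stand. Origin: centre of the underside of its steel collar (disc 30 across, z 0 to 6 mm); z up, x the way the hook's tip points. Wooden handle above, z = 6 to 80, 26 in x by 16 in y: grasp it from above, fingers closing along y, at about z = 45. Below, a 7 mm steel rod runs down to a J-shaped hook (see point cradle). About 120 g.
- cradle (a point): Lowest inner point of the J, where a bail comes to rest: (12, 0, -78.5) mm in the hook's frame. Rod centre line, (x, z) in the hook's frame: (0, 0), (0, -75), (12, -82), (24, -76), (26, -68). So the lowest surface is z = -85.5, the top of the lip z = -64.5, the foremost surface x = 29.5, the rear one x = -3.5.
- stand: Fixed dark wooden stand. Origin at table level under the seat; z up. Top board 60 mm wide, 10 thick, its top at z = 110, from x = -28 to 58, with a slot 16 wide along x, open at the front (-x edge), ending at x = 8. The hook's rod hangs in the slot, collar on the board. Base plate 12 thick (x -45 to 65, 80 wide), rear post x = 42 to 58. Nothing rises above the board.
- seat (a point): On the top face of the stand's board, 110 mm above the table: the hook's origin lies here when hung. Its x axis points to the back of the stand; the slot is open towards -x.
- crock: Loose white ceramic crock, open on top, outer diameter 124, wall 4 (inner diameter 116), height 80, inner floor 6 mm above its origin. Origin: centre of its underside. About 700 g.
- crock_rim (a point): Centre of the crock's mouth, at rim height (80 mm above its origin).
- basket: Perforated steel spice basket standing in the crock: drum 48 mm across (band 51), 28 high, closed flat dark top, with a fixed arched bright wire bail (see point bail_top) in its y-z plane. Origin: centre of its underside; z up. The opening under the bail runs through along the basket's x axis. The same from either side. About 90 g.
- bail_top (a point): Peak of the bail's centre line, (0, 0, 68) mm in the basket's frame. Wire 5 mm thick: legs at y = +-20 up to z = 52, then sloping in to the peak. Clear opening beneath it near the middle: z = 28 (drum top) to 64.
- saucer: Loose white ceramic saucer, diameter 144, height 14, flat inner floor of diameter about 106, 6 mm above its origin. Origin: centre of its underside.
- jar: Bystander: closed glass jar with a wooden lid, diameter 72, height 110. Origin: centre of its underside.
- mug: Bystander: white mug, diameter 76, height 85. Origin: centre of its underside.
- bowl: Bystander: green glass bowl, diameter 110, height 50. Origin: centre of its underside.

How it is judged:
On the way, in this order (a step that is already met when the one before it is completed fails the run):
1. The inner bend (cradle) of the hook is dipped into the crock, at least 15 mm below the rim (horizontal distance between cradle and crock_rim below 0.058 m and z of cradle in the frame of crock below 0.065 m), for 0.1 s.
2. The basket hangs on the hook clear of the crock, its underside at least 5 mm above the rim (z of basket in the frame of crock above 0.085 m and contact force between basket and hook above 0.2 N and contact force between basket and crock below 0.05 N), for 0.2 s.
3. The basket stands upright and still on the saucer, within 25 mm of its centre, and the hook no longer touches it (horizontal distance between basket and saucer below 0.025 m and z of basket in the frame of saucer between 0.002 and 0.01 m and angle between basket's own z axis and vertical below 0.1 rad and linear speed of basket below 0.03 m/s and contact force between basket and hook below 0.05 N), for 0.3 s.
At the end, for the whole second after the job is handed in: The basket stands upright (within 5 degrees) and still on the saucer's floor, its centre within 25 mm of the saucer's; the hook hangs still and upright (within 6 degrees) in the stand's slot with its collar flat on the board, within 10 mm of the seat; the gripper touches neither (all of step 3 and horizontal distance between hook and seat below 0.01 m and z of hook in the frame of seat between -0.004 and 0.004 m and angle between hook's own z axis and vertical below 0.12 rad and linear speed of hook below 0.03 m/s and contact force between each of the arm, the fingers and hook below 0.05 N and contact force between the fingers and basket below 0.05 N).
It fails at once if The gripper or arm touches the basket (contact force between any of the fingers, the arm and basket above 0.3 N).
It fails at once if The basket is dropped or pressed onto the saucer with more than 15 N (contact force between basket and saucer above 15 N).
It fails at once if The basket is tipped over (beyond 45 degrees) (angle between basket's own z axis and vertical above 0.79 rad).
It fails at once if The crock is tipped beyond 15 degrees, or the crock or saucer is shifted more than 20 mm (angle between crock's own z axis and vertical above 0.26 rad or distance of any of crock, saucer from where it was at the start of the episode above 0.02 m).
It fails at once if The jar, mug or bowl is moved more than 15 mm (distance of any of jar, mug, bowl from where it was at the start of the episode above 0.015 m).
It also fails if it takes over 72 s, if anything falls off the work surface, if the arm or the gripper's body presses on something with over 40 N, if the wrist force passes 120 N, or if a joint passes its speed limit or range.

## Working session

There is one attempt and no reset: what is moved stays moved. The work goes in short steps, Python scripts to look and compute and a tool call to move; the robot and the scene stay as the last step left them, time stands still between calls to the robot, and variables do not carry over. Pictures are saved under pics/ and viewed, at most 10 in all, crops included, and the job is handed in when it is done.

Besides the shell and the picture viewer there is one more tool, called after "Emit:" as name(argument=value, ...) on one line, values as JSON. step_arm: Moves the arm, as the interface text tells. Shifts and turns lie within -1 to 1; 1 stands for 0.025 m of shift or pi rad of turn. Its arguments: {"type":"object","properties":{"increments":{"type":"array"},"force":{"type":"number"}},"required":["increments"]}

```bash
mkdir -p pics; python3 - <<'E'
from workcell import telemetry, imaging
import cv2, numpy as np
np.set_printoptions(precision=4,suppress=True)
s=telemetry.get_state();print({k:s[k] for k in('t','tcp_pos','orientation','opening')})
for n in('scene','top','wrist'):
    im=imaging.capture(n);cv2.imwrite(f'pics/{n}0.png',im[:,:,::-1]);print(n,imaging.camera_info(n))
E
```

```text
{'t': 0.0, 'tcp_pos': array([0.2145, 0.5328, 0.2414]), 'orientation': array([-0.0003,  0.1902,  0.9817, -0.001 ]), 'opening': 0.08503051825759782}
scene {'mtx': array([[462.9878,   0.    , 276.6064],
       [  0.    , 462.9878, 211.9124],
       [  0.    ,   0.    ,   1.    ]]), 'R': array([[ 0.3761,  0.9265, -0.0107],
       [ 0.7865, -0.3253, -0.5249],
       [-0.4898,  0.189 , -0.8511]]), 't': array([-0.2399, -0.4312,  1.4171])}
top {'mtx': array([[421.5347,   0.    , 281.8122],
       [  0.    , 421.5347, 212.9508],
       [  0.    ,   0.    ,   1.    ]]), 'R': array([[ 0.0271, -0.9993, -0.0274],
       [-0.9913, -0.0234, -0.1292],
       [ 0.1285,  0.0307, -0.9912]]), 't': array([-0.0026,  0.6096,  1.0551])}
wrist {'mtx': array([[332.9413,   0.    , 278.4965],
       [  0.    , 332.9413, 211.653 ],
       [  0.    ,   0.    ,   1.    ]]), 'mount': array([[-0.0009, -0.9542, -0.2993,  0.0759],
       [ 1.    , -0.0008, -0.0004, -0.0011],
       [ 0.0001, -0.2993,  0.9542, -0.1325],
       [ 0.    ,  0.    ,  0.    ,  1.    ]])}
```

View pics/scene0.png

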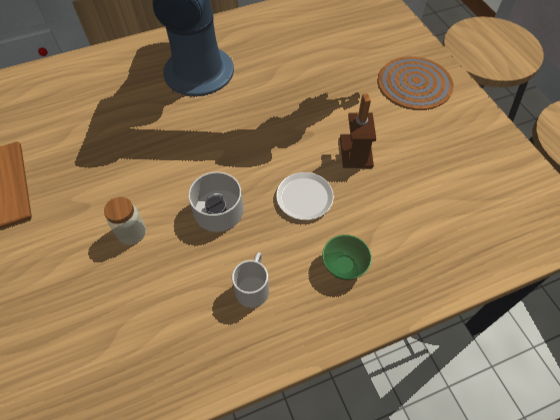

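View pics/top0.png

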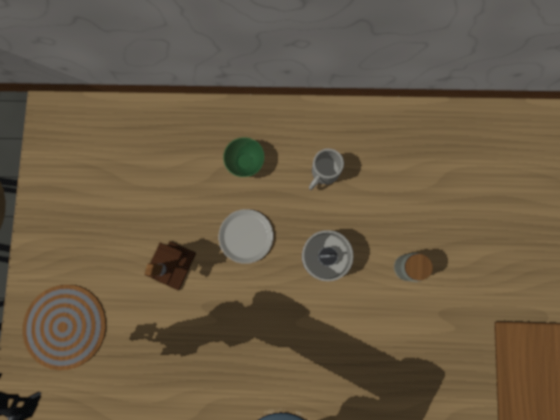

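The scene shows the stand at (360,140), saucer at (305,197) and crock at (216,200). The top view has the stand at (173,265), saucer at (246,236) and crock at (327,256), with the basket inside it. I'll zoom in on the details.

```bash
python3 - <<'E'
import cv2, numpy as np
t=cv2.imread('pics/top0.png');s=cv2.imread('pics/scene0.png')
def c(im,u,v,w,h):return cv2.resize(im[v:v+h,u:u+w],(400,300),interpolation=cv2.INTER_CUBIC)
# origins: (u,v), scale 5 -> 80x60 ; 
g=np.vstack([np.hstack([c(t,135,235,80,60),c(t,287,226,80,60)]),np.hstack([c(s,310,85,120,90),c(s,176,165,80,60)])])
cv2.imwrite('pics/c1.png',g)
E
```

```text
(no output)
```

View pics/c1.png

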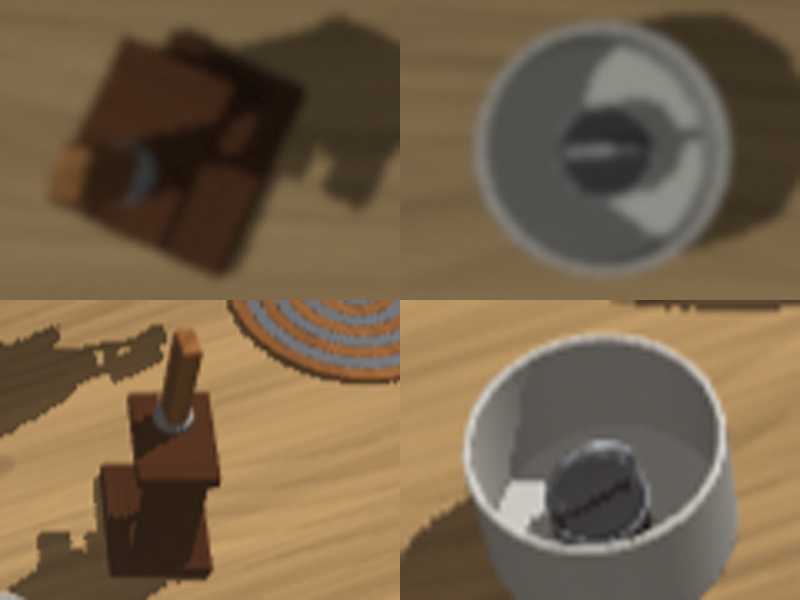

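View pics/wrist0.png

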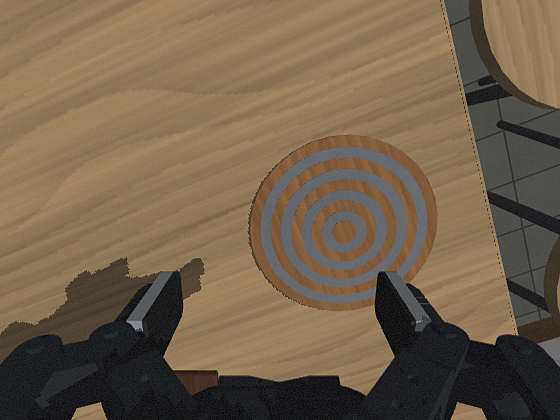

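The crops show the collar at about (163,270) in the top view and (362,210−85...)≈(362,210) locally in the scene view. The bail is a bright, nearly horizontal line in the top view, centred near (328,256). Wrist view shows only the table and a trivet.

```bash
cat > h.py <<'E'
from workcell import telemetry, imaging
import cv2, numpy as np
from scipy.spatial.transform import Rotation as Rot
np.set_printoptions(precision=4,suppress=True)
def cam(n,s=None):
    c=imaging.camera_info(n)
    if n=='wrist':
        q=s['orientation'];Rt=Rot.from_quat([q[1],q[2],q[3],q[0]]).as_matrix()
        m=np.array(c['mount']);A=Rt@m[:3,:3];o=Rt@m[:3,3]+s['tcp_pos']
        return c['mtx'],A.T,-A.T@o
    return c['mtx'],np.array(c['R']),np.array(c['t'])
def ray(c,p):
    K,R,t=c;d=R.T@np.linalg.inv(K)@np.array([p[0],p[1],1.]);return -R.T@t,d
def onz(c,p,z):
    o,d=ray(c,p);return o+d*(z-o[2])/d[2]
def tri(c1,p1,c2,p2):
    A=[];b=[]
    (o1,d1),(o2,d2)=ray(c1,p1),ray(c2,p2)
    s=np.linalg.lstsq(np.c_[d1,-d2],o2-o1,rcond=None)[0]
    a,b=o1+s[0]*d1,o2+s[1]*d2;return (a+b)/2,np.linalg.norm(a-b)
def proj(c,X):
    K,R,t=c;x=K@(R@np.array(X)+t);return x[:2]/x[2]
def snap(n,f):
    s=telemetry.get_state();im=imaging.capture(n);cv2.imwrite(f,im[:,:,::-1]);np.save(f+'.npy',cam(n,s),allow_pickle=True) if 0 else None
    return im,cam(n,s),s
E
python3 - <<'E'
from h import *
T,S=cam('top'),cam('scene')
t=lambda x,y:(135+x/5,235+y/5)
s=lambda x,y:(310+x*.3,85+(y-300)*.3)
print('board',[onz(S,s(*p),.11)[:2] for p in((130,396),(206,394),(219,484),(135,477))])
print('collar S',onz(S,s(174,418),.113),'T',onz(T,t(138,175),.113))
print('handle top',tri(T,t(68,175),S,s(189,340)))
print('bail',onz(T,(328,256.4),.074))
# crock rim / saucer ellipse centre
for n,C,u,v in(('top',T,327,256),('top',T,246,236),('scene',S,216,200),('scene',S,305,197)):
    im=cv2.imread(f'pics/{n}0.png');hsv=cv2.cvtColor(im,cv2.COLOR_BGR2HSV)
    m=((hsv[...,1]<60)).astype(np.uint8);x=cv2.morphologyEx(m,cv2.MORPH_CLOSE,np.ones((3,3)))
    cs=cv2.findContours(x,cv2.RETR_EXTERNAL,cv2.CHAIN_APPROX_NONE)[0]
    for k in cs:
        if cv2.pointPolygonTest(k,(u,v),False)>=0:
            e=cv2.fitEllipse(k);print(n,e,onz(C,e[0],.08),onz(C,e[0],.014))
E
```

```text
board [array([0.4246, 0.2852]), array([0.4449, 0.3392]), array([0.527 , 0.3058]), array([0.4976, 0.2525])]
collar S [0.4595 0.3038 0.113 ] T [0.4553 0.2926 0.113 ]
handle top (array([0.4561, 0.3026, 0.1888]), np.float64(0.00428632211554674))
bail [ 0.4994 -0.1054  0.074 ]
top ((327.34002685546875, 255.2239990234375), (50.1699104309082, 51.24067687988281), 84.70277404785156) [ 0.502  -0.1033  0.08  ] [ 0.5041 -0.1085  0.014 ]
top ((245.52272033691406, 235.9219512939453), (53.29397201538086, 55.07051467895508), 65.20069122314453) [0.5445 0.1003 0.08  ] [0.5493 0.108  0.014 ]
scene ((216.04734802246094, 200.9368896484375), (53.359622955322266, 60.640506744384766), 166.23277282714844) [ 0.526  -0.1049  0.08  ] [ 0.482 -0.099  0.014]
scene ((304.3917236328125, 195.6391143798828), (47.28270721435547, 56.531532287597656), 92.36869049072266) [0.5907 0.0898 0.08  ] [0.5515 0.1101 0.014 ]
```

Emit:
step_arm(increments=[[[0.9,-1,0.3],0,1],[[0.9,-1,0.3],0,1],[[0.9,-1,0.3],0,1],[[0.9,-1,0.3],0,1],[[0.9,-1,0],0,1],[[0.9,-1,0],0,1],[[0.9,-1,0],0,1],[[0.9,-1,0],0,1],[[0,0,0],0,1],[[0,0,0],0,1]])

```text
t: 1.4
tcp_pos: [0.3944, 0.3335, 0.2721]
orientation: [-0.0, 0.19, 0.982, -0.0]
ft_force: [-0.1, 0.5, -0.2]
opening: 0.0853
finger_force: 0.0
```

```bash
python3 - <<'E'
from h import *
im,c,s=snap('wrist','pics/w1.png');print(s['t'],s['tcp_pos'],s['orientation'],s['ft_force'])
print([proj(c,x) for x in((.46,.303,.19),(.46,.303,.116),(.4246,.2852,.11),(.4449,.3392,.11),(.527,.3058,.11),(.5066,.2518,.11))])
E
```

```text
1.4 [0.3944 0.3335 0.2721] [-0.0004  0.1903  0.9817 -0.    ] [-0.0869  0.4928 -0.244 ]
[array([275.0473, 314.8684]), array([275.8311, 269.0574]), array([244.6147, 241.3794]), array([305.1122, 240.0226]), array([302.8462, 319.805 ]), array([246.965 , 320.8802])]
```

View pics/w1.png

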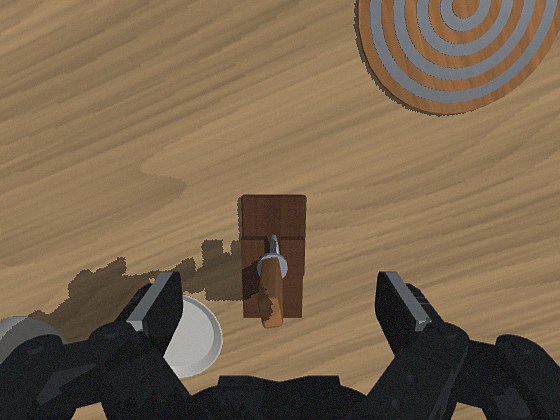

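The wrist view shows the board's edges nearly vertical, so the yaw matches the hook. The collar centre is at about (272,266) and the handle's top face is near (272,322).

```bash
python3 - <<'E'
from h import *
s=telemetry.get_state();c=cam('wrist',s);im=cv2.imread('pics/w1.png');hsv=cv2.cvtColor(im,cv2.COLOR_BGR2HSV)
# handle: more saturated/lighter than board; collar: low saturation
sub=hsv[225:335,235:312]
m=(sub[...,1]<70)&(sub[...,2]>60)&(sub[...,2]<200)
for r in range(20,52,4): print(r+225,np.where(m[r])[0]+235)
for v in(285,300,310,318,322,326): print(v,[(u,*hsv[v,u]) for u in range(254,292,2)])
E
```

```text
245 [271 272 273 274 276 277 278]
249 [270 271 272 273 274 276 277 278]
253 [267 268 269 270 271 272 273 274 275 276 277 278 279]
257 [262 263 264 265 266 267 268 269 270 271 272 276 277 278 279 280 281 282
 283]
261 [259 260 261 279 280 281 282 283 284 285 286]
265 [257 258 259 260 261 280 281 282 283 284 285 286 287]
269 [257 258 259 260 280 281 282 283 284 285 286 287]
273 [258 259 260 281 282 283 284 285 286]
285 [(254, np.uint8(18), np.uint8(181), np.uint8(38)), (256, np.uint8(14), np.uint8(114), np.uint8(49)), (258, np.uint8(5), np.uint8(108), np.uint8(40)), (260, np.uint8(20), np.uint8(205), np.uint8(56)), (262, np.uint8(14), np.uint8(139), np.uint8(81)), (264, np.uint8(17), np.uint8(116), np.uint8(79)), (266, np.uint8(15), np.uint8(137), np.uint8(82)), (268, np.uint8(15), np.uint8(145), np.uint8(86)), (270, np.uint8(11), np.uint8(129), np.uint8(87)), (272, np.uint8(11), np.uint8(137), np.uint8(91)), (274, np.uint8(16), np.uint8(135), np.uint8(91)), (276, np.uint8(13), np.uint8(133), np.uint8(100)), (278, np.uint8(15), np.uint8(130), np.uint8(100)), (280, np.uint8(16), np.uint
[... 4388 characters left out ...]
p.uint8(12), np.uint8(129), np.uint8(101)), (266, np.uint8(14), np.uint8(142), np.uint8(144)), (268, np.uint8(13), np.uint8(149), np.uint8(142)), (270, np.uint8(12), np.uint8(139), np.uint8(138)), (272, np.uint8(13), np.uint8(135), np.uint8(132)), (274, np.uint8(14), np.uint8(148), np.uint8(114)), (276, np.uint8(12), np.uint8(128), np.uint8(112)), (278, np.uint8(14), np.uint8(130), np.uint8(102)), (280, np.uint8(18), np.uint8(93), np.uint8(134)), (282, np.uint8(17), np.uint8(97), np.uint8(139)), (284, np.uint8(17), np.uint8(99), np.uint8(136)), (286, np.uint8(18), np.uint8(94), np.uint8(138)), (288, np.uint8(18), np.uint8(96), np.uint8(144)), (290, np.uint8(17), np.uint8(97), np.uint8(150))]
```

```bash
python3 - <<'E'
from h import *
im=cv2.imread('pics/w1.png')
cv2.imwrite('pics/w1c.png',cv2.resize(im[225:335,235:312],None,fx=5,fy=5,interpolation=cv2.INTER_CUBIC))
E
```

```text
(no output)
```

View pics/w1c.png

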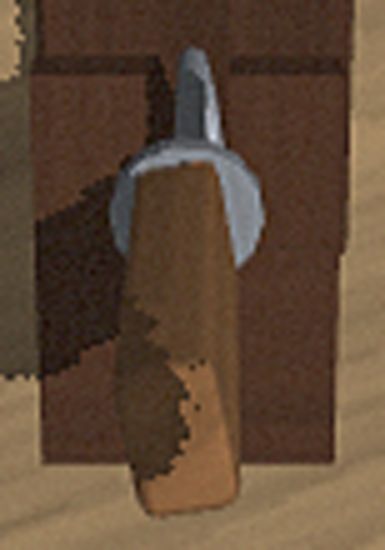

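The crop shows the handle turned about 8–10° against the board, with its rear edge running (150,515) to (238,500). The collar centre is at crop (188,205), which is pixel (272.6,266).

```bash
python3 - <<'E'
from h import *
s=telemetry.get_state();c=cam('wrist',s)
p=onz(c,(272.6,266),.115);print('collar',p)
f=[onz(c,(235+x/5,225+y/5),.11) for x,y in((30,73),(347,73),(333,463),(42,463))];print(np.array(f))
e=(f[2]+f[3]-f[0]-f[1])/2;print(np.linalg.norm(e),np.degrees(np.arctan2(e[1],e[0])),'seat',(f[0]+f[1])/2+e*28/86)
print('handle rear edge mid',onz(c,(235+193/5,225+508/5),.19))
a=onz(c,(235+150/5,225+515/5),.19);b=onz(c,(235+238/5,225+500/5),.19);print(b-a,np.degrees(np.arctan2(*(b-a)[[1,0]])))
print('delta',p-s['tcp_pos'])
E
```

```text
collar [0.4563 0.3015 0.115 ]
[[0.4216 0.283  0.11  ]
 [0.4442 0.339  0.11  ]
 [0.5241 0.3059 0.11  ]
 [0.5016 0.2503 0.11  ]]
0.08646878543089778 -22.38142280597413 seat [0.4589 0.3003 0.11  ]
handle rear edge mid [0.4691 0.2984 0.19  ]
[0.0025 0.0134 0.    ] 79.37176223227543
delta [ 0.062  -0.0324 -0.1572]
```

Emit:
step_arm(increments=[[[0.82,-0.43,0],0.028,1],[[0.82,-0.43,0],0.028,1],[[0.82,-0.44,0],0,1],[[0,0,0],0,1],[[0,0,-1],0,1],[[0,0,-1],0,1],[[0,0,-1],0,1],[[0,0,-1],0,1],[[0,0,-1],0,1],[[0,0,0],0,1],[[0,0,0],0,1]])

```text
t: 2.82
tcp_pos: [0.4563, 0.3014, 0.1482]
orientation: [0.0, 0.103, 0.995, 0.0]
ft_force: [-0.4, -0.3, 0.7]
opening: 0.0855
finger_force: 0.0
```

Emit:
step_arm(increments=[[[0,0,0],0,0],[[0,0,0],0,0],[[0,0,0],0,0],[[0,0,0],0,0],[[0,0,0],0,0],[[0,0,0],0,0],[[0,0,0],0,0],[[0,0,0],0,0]], force=50)

```text
t: 3.82
tcp_pos: [0.4565, 0.3011, 0.1476]
orientation: [0.0, 0.103, 0.995, 0.0]
ft_force: [-0.7, 0.6, 2.5]
opening: 0.0151
finger_force: 49.4
```

Emit:
step_arm(increments=[[[0,0,0.16],0,0],[[0,0,0],0,0],[[-0.56,0.225,0],0,0],[[-0.56,0.225,0],0,0],[[-0.56,0.225,0],0,0],[[-0.56,0.225,0],0,0],[[-0.56,0.225,0],0,0],[[0,0,0],0,0],[[0,0,1],0,0],[[0,0,1],0,0],[[0,0,1],0,0],[[0,0,0],0,0]])

```text
t: 5.32
tcp_pos: [0.3881, 0.3299, 0.2282]
orientation: [0.002, 0.103, 0.995, 0.001]
ft_force: [0.3, 0.4, -1.1]
opening: 0.0156
finger_force: 49.1
```

```bash
python3 - <<'E'
from h import *
im,c,s=snap('top','pics/t2.png');print(s['tcp_pos'],s['joints'],s['ft_force'])
c=cam('top');im0=cv2.imread('pics/top0.png')
# bail: bright pixels inside dark drum
g=im0[236:277,307:349].max(2);print(g[12:30,8:36])
E
```

```text
[0.3881 0.3299 0.2282] [ 0.58    0.2443 -0.1411  1.1804 -0.0002  0.7873] [ 0.2552  0.4405 -1.0607]
[[ 81  81  81  81  82  83  82  78  70  68  68  65  61  57  57  59  63  70
   77  80  81  81  82  83  92 111 128 138]
 [ 81  81  81  82  83  82  78  68  58  54  52  51  50  51  49  50  52  59
   67  73  78  80  81  81  85  96 114 131]
 [ 81  81  81  83  84  80  69  58  51  49  49  48  48  48  48  48  49  50
   55  63  70  77  80  80  82  86 101 121]
 [ 82  81  82  84  82  73  60  50  48  46  48  47  47  48  46  47  47  47
   48  51  61  73  78  80  80  82  91 105]
 [ 81  82  82  84  78  65  53  48  48  48  47  48  47  46  45  45  45  45
   44  45  50  62  73  79  80  80  84  89]
 [ 81  80  81  80  70  59  52  51  50  51  51  51  50  48  45  43  42  43
   43  41  43  52  66  76  80  80  80  82]
 [ 81  80  79  75  68  63  64  66  66  67  69  72  73  70  63  54  52  53
   53  48  44  50  64  75  80  81  80  82]
 [ 82  80  78  74  73  78  85  87  88  91  94  98 100  96  85  73  66  67
   64  58  52  55  66  75  80  80  81  86]
 [ 81  81  79  77  78  86  95  96  95  96  99 102 102  98  86  75
[... 405 characters left out ...]
 81  81  82  81  76  66  56  51  49  50  50  48  49  49  48  49  48  48
   49  52  61  73  81  83  86  94 107 125]
 [ 81  81  82  81  78  72  63  54  50  48  48  49  49  47  48  48  48  49
   51  59  71  82  84  87  98 111 124 134]
 [ 81  81  81  81  80  80  73  63  54  49  48  49  49  49  48  49  49  53
   59  71  82  87  89  99 115 129 137 140]
 [ 82  82  81  81  82  83  79  72  61  54  52  51  51  51  51  54  58  66
   79  91  97 100 104 116 130 138 141 142]
 [ 82  82  82  82  82  83  82  77  69  63  62  60  60  63  67  74  82  93
  107 117 121 121 124 132 139 142 143 143]
 [ 82  81  82  82  81  82  82  79  76  75  75  74  75  82  92 103 112 120
  129 135 137 137 138 140 142 143 143 143]]
```

Emit:
step_arm(increments=[[[0,0,1],0,0],[[0,0,1],0,0],[[0,-1,0],0.011,0],[[0,-1,0],0.011,0],[[0,-1,0],0.011,0],[[0,-1,0],0.011,0],[[0,-1,0],0.011,0],[[0,-1,0],0.011,0],[[0,-1,0],0,0],[[0,-1,0],0,0],[[0,-1,0],0,0],[[0,-1,0],0,0],[[0,-1,0],0,0],[[0,-1,0],0,0],[[0,-1,0],0,0],[[0,0,0],0,0],[[0,0,0],0,0]])

```text
t: 7.5
tcp_pos: [0.3858, 0.0044, 0.2755]
orientation: [-0.001, -0.0, 1.0, 0.0]
ft_force: [-0.2, 0.7, -0.8]
opening: 0.0155
finger_force: 49.3
```

```bash
python3 - <<'E'
from h import *
im,c,s=snap('wrist','pics/w3.png');print(s['t'],s['tcp_pos'],s['orientation'])
print([proj(c,x) for x in((.502,-.104,.08),(.502,-.104,.074),(.502,-.104,.006))])
E
```

```text
7.5 [0.3858 0.0044 0.2755] [-0.0007 -0.0001  1.      0.0004]
[array([182.1037, 288.8865]), array([183.5666, 286.1283]), array([197.4914, 259.8762])]
```

View pics/w3.png

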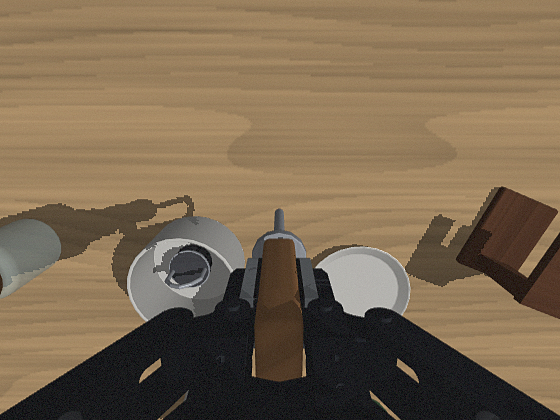

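The wrist view shows the hook gripped upright. The basket is in the crock with its bail near (190,268), and the saucer is centred near (365,283). I'll zoom in on the basket.

```bash
python3 - <<'E'
from h import *
im=cv2.imread('pics/w3.png')
cv2.imwrite('pics/w3c.png',cv2.resize(im[212:324,122:242],None,fx=5,fy=5,interpolation=cv2.INTER_CUBIC))
E
```

```text
(no output)
```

View pics/w3c.png

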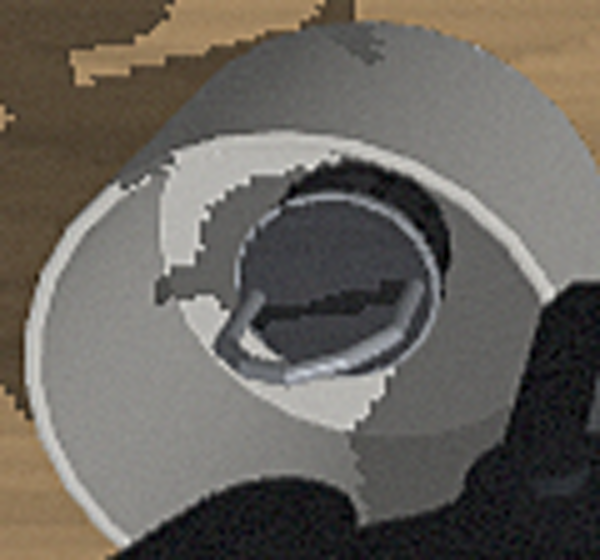

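The bail's feet are at crop (258,297) and (412,290), and its peak is near (290,372). The drum's top disc is centred near (338,285).

```bash
python3 - <<'E'
from h import *
s=telemetry.get_state();C=cam('wrist',s);T=cam('top')
q=lambda x,y:(122+x/5,212+y/5)
a,b=onz(C,q(258,297),.034),onz(C,q(412,290),.034)
d=a-b;print('feet',a,b,np.linalg.norm(d),'bail dir',np.degrees(np.arctan2(d[1],d[0])),'mid',(a+b)/2)
print('peak',onz(C,q(290,372),.074),'drum',onz(C,q(338,285),.034))
print('shoulders',onz(C,q(230,345),.058),onz(C,q(405,335),.058))
print('drum top-cam',onz(T,(327.5,256.5),.034),'bailtop',onz(T,(328,255.5),.074))
# crock rim ellipse fit from points on outer rim left/top and right
P=np.array([(27,370),(40,290),(80,225),(150,170),(270,132),(130,545),(60,450),(400,158),(480,215),(550,295)],float)
X=np.array([onz(C,q(*p),.08)[:2] for p in P])
A=np.c_[2*X,np.ones(len(X))];r=np.linalg.lstsq(A,(X**2).sum(1),rcond=None)[0];print('crock',r[:2],np.sqrt(r[2]+r[:2]@r[:2]))
im=cv2.imread('pics/w3.png');h=cv2.cvtColor(im,cv2.COLOR_BGR2HSV)
m=((h[...,1]<60)&(h[...,2]>100)).astype(np.uint8);m[:,:316]=0
k=max(cv2.findContours(m,cv2.RETR_EXTERNAL,cv2.CHAIN_APPROX_NONE)[0],key=cv2.contourArea)
K=np.array([onz(C,p[0],.014)[:2] for p in k if p[0][1]<305 and p[0][0]>345]);A=np.c_[2*K,np.ones(len(K))];r=np.linalg.lstsq(A,(K**2).sum(1),rcond=None)[0];print('saucer',r[:2],np.sqrt(r[2]+r[:2]@r[:2]))
# hook rod bottom in view? 
print('rod tip proj hook', [proj(C,s['tcp_pos']+np.array(v)) for v in((0,0,-.0376),(0,0,-.1126),(.012,0,-.123))])
E
```

```text
feet [ 0.5047 -0.1273  0.034 ] [ 0.5028 -0.0888  0.034 ] 0.03858540017971355 bail dir -87.1387104342515 mid [ 0.5038 -0.108   0.034 ]
peak [ 0.5027 -0.1079  0.074 ] drum [ 0.5014 -0.1071  0.034 ]
shoulders [ 0.5048 -0.1267  0.058 ] [ 0.5022 -0.0853  0.058 ]
drum top-cam [ 0.5002 -0.1074  0.034 ] bailtop [ 0.5016 -0.1054  0.074 ]
crock [ 0.5025 -0.1034] 0.05976689108808565
saucer [0.5499 0.1092] 0.07018782524286268
rod tip proj hook [array([280.8311, 251.1239]), array([280.1065, 211.1158]), array([280.0141, 221.4346])]
```

Emit:
step_arm(increments=[[[0.6,-0.9,0],0,0],[[0.6,-0.9,0],0,0],[[0.6,-0.9,0],0,0],[[0.6,-0.9,0],0,0],[[0.6,-0.88,0],0,0],[[0,0,0],0,0],[[0,0,-0.8],0,0],[[0,0,-0.8],0,0],[[0,0,0],0,0],[[0,0,0],0,0]])

```text
t: 8.8
tcp_pos: [0.4613, -0.1072, 0.237]
orientation: [0.0, -0.001, 1.0, 0.0]
ft_force: [1.0, 0.3, -1.0]
opening: 0.0155
finger_force: 49.3
```

Aligned. Descend 72 mm, to TCP z ≈ 0.1645.

Emit:
step_arm(increments=[[[0,0,-0.6],0,0],[[0,0,-0.6],0,0],[[0,0,-0.6],0,0],[[0,0,-0.6],0,0],[[0,0,-0.48],0,0],[[0,0,0],0,0],[[0,0,0],0,0],[[0,0,0],0,0]])

```text
t: 9.8
tcp_pos: [0.4618, -0.1081, 0.1651]
orientation: [0.001, -0.0, 1.0, -0.0]
ft_force: [0.0, 0.5, -0.3]
opening: 0.0156
finger_force: 49.4
```

```bash
python3 - <<'E'
from h import *
im,c,s=snap('scene','pics/s4.png');im2,cw,s=snap('wrist','pics/w4.png')
a=cv2.resize(im[150:240,160:280,::-1],(400,300),interpolation=cv2.INTER_CUBIC)
b=cv2.resize(im2[120:420,80:480,::-1],(400,300));cv2.imwrite('pics/c4.png',np.hstack([a,b]))
print(s['tcp_pos'],s['ft_force'])
E
```

```text
[ 0.4618 -0.1081  0.165 ] [-0.1323 -0.1007 -1.186 ]
```

View pics/c4.png

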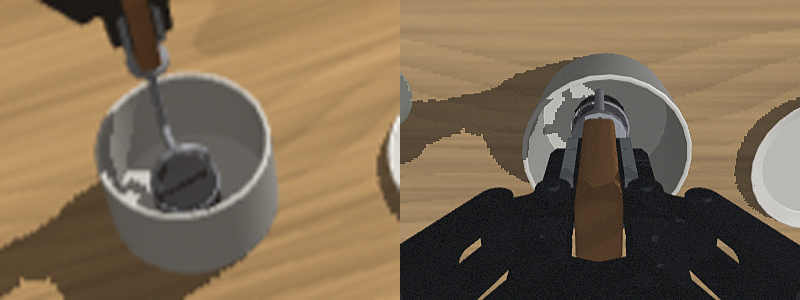

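The hook is in the crock, aimed at the bail, with nothing displaced. Slide forward 28 mm, then lift slowly.

Emit:
step_arm(increments=[[[0.28,0.01,0],0,0],[[0.28,0.01,0],0,0],[[0.28,0,0],0,0],[[0.28,0,0],0,0],[[0,0,0],0,0],[[0,0,0.4],0,0],[[0,0,0.4],0,0],[[0,0,0.2],0,0],[[0,0,0.15],0,0],[[0,0,0.15],0,0],[[0,0,0.15],0,0],[[0,0,0.15],0,0],[[0,0,0.15],0,0],[[0,0,0.15],0,0],[[0,0,0],0,0],[[0,0,0],0,0]])

```text
t: 11.9
tcp_pos: [0.4892, -0.1074, 0.2117]
orientation: [-0.0, -0.0, 1.0, 0.0]
ft_force: [-0.0, -0.7, -3.1]
opening: 0.0156
finger_force: 49.4
```

```bash
python3 - <<'E'
from h import *
im,c,s=snap('scene','pics/s5.png')
cv2.imwrite('pics/c5.png',cv2.resize(im[130:240,150:290,::-1],(560,440),interpolation=cv2.INTER_CUBIC))
print(s['tcp_pos'],s['ft_force'],s['t'])
E
```

```text
[ 0.4892 -0.1074  0.2117] [-0.0098 -0.6555 -3.0576] 11.9
```

View pics/c5.png

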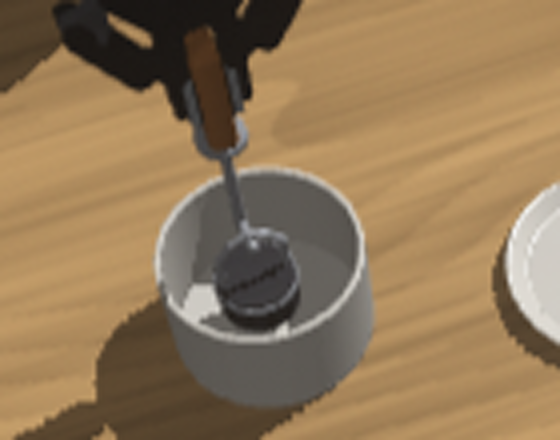

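The basket hangs on the hook. Lift it clear and hold, then carry it over gently.

Emit:
step_arm(increments=[[[0,0,0.15],0,0],[[0,0,0.3],0,0],[[0,0,0.4],0,0],[[0,0,0.4],0,0],[[0,0,0.4],0,0],[[0,0,0.4],0,0],[[0,0,0.4],0,0],[[0,0,0.4],0,0],[[0,0,0.3],0,0],[[0,0,0.15],0,0],[[0,0,0],0,0],[[0,0,0],0,0],[[0,0,0],0,0],[[0,0,0],0,0]])

```text
t: 13.7
tcp_pos: [0.4892, -0.1074, 0.2941]
orientation: [-0.0, -0.0, 1.0, 0.0]
ft_force: [0.4, 0.5, -2.0]
opening: 0.0157
finger_force: 49.4
```

Emit:
step_arm(increments=[[[0.02,0.1,0],0,0],[[0.05,0.22,0],0,0],[[0.08,0.36,0],0,0],[[0.11,0.5,0],0,0],[[0.13,0.56,0],0,0],[[0.13,0.56,0],0,0],[[0.13,0.56,0],0,0],[[0.13,0.56,0],0,0],[[0.13,0.56,0],0,0],[[0.13,0.56,0],0,0],[[0.13,0.56,0],0,0],[[0.13,0.56,0],0,0],[[0.13,0.56,0],0,0],[[0.13,0.56,0],0,0],[[0.13,0.56,0],0,0],[[0.12,0.54,0],0,0],[[0.11,0.46,0],0,0],[[0.08,0.34,0],0,0],[[0.04,0.18,0],0,0],[[0,0,0],0,0]])

```text
t: 16.2
tcp_pos: [0.5403, 0.1141, 0.2943]
orientation: [-0.0, -0.0, 1.0, -0.0]
ft_force: [-0.6, -0.8, -1.7]
opening: 0.0158
finger_force: 49.3
```

Emit:
step_arm(increments=[[[0,0,0],0,0],[[0,0,0],0,0],[[0,0,0],0,0],[[0,0,0],0,0]])

```text
t: 16.7
tcp_pos: [0.5403, 0.1139, 0.2943]
orientation: [-0.0, -0.0, 1.0, 0.0]
ft_force: [-0.7, -0.8, -2.6]
opening: 0.0155
finger_force: 49.3
```

Emit:
step_arm(increments=[[[-0.09,-0.2,-0.2],0,0],[[0,0,-0.4],0,0],[[0,0,-0.5],0,0],[[0,0,-0.5],0,0],[[0,0,-0.5],0,0],[[0,0,-0.5],0,0],[[0,0,-0.4],0,0],[[0,0,-0.2],0,0],[[0,0,0],0,0],[[0,0,0],0,0],[[0,0,0],0,0]])

```text
t: 18.08
tcp_pos: [0.5384, 0.1091, 0.2149]
orientation: [0.001, -0.0, 1.0, 0.0]
ft_force: [0.6, -0.1, -1.8]
opening: 0.0156
finger_force: 49.3
```

```bash
python3 - <<'E'
from h import *
s=telemetry.get_state();print(s['tcp_pos'],s['ft_force'])
a=cv2.imread('pics/scene0.png').astype(int)
for n in('scene','top'):
    im,c,s=snap(n,f'pics/{n}6.png');a=cv2.imread(f'pics/{n}0.png').astype(int);b=im[:,:,::-1].astype(int)
    top=np.r_[s['tcp_pos'][:2]+[.012,0],s['tcp_pos'][2]-.1876+.034]
    p=proj(c,top);print(n,'expected drum top',p)
    u,v=p.astype(int);d=b.max(2)
    sub=d[v-20:v+24:2,u-22:u+24:2];print(sub)
E
```

```text
[0.5384 0.1091 0.2149] [ 0.6346 -0.1157 -1.7593]
scene expected drum top [304.6096 184.5593]
[[206 200 190 184 189 197 197 194 189 184 182  78 157 191 199 202 201 199
  194 189  89  88  87]
 [188 187 191 195 196 190 186 183 182 183 191  78 176 201 199 195 189 184
  181 178  93  87  89]
 [191 197 193 188 185 185 184 184 191 196 200  76 198 190 185 182 178 177
  178 183  98  95  97]
 [191 188 188 187 186 185 190 198 198 197 191  75 176 180 177 176 176 182
  194 198 105  99  98]
 [191 189 188 186 188 196 197 195 198 203 195  99 167 196 190 194 197 201
  202 198 112  96  96]
 [189 187 185 189 194 218 198 197 191 190 191 123 144 156 165 158 193 200
  195 195 111  98  98]
 [183 179 185 226 210 195 194 190 191 191 145 109  93 125 162 106 115 164
  179 204 120 100  98]
 [175 192 215 202 198 196 193 192 176 112  77  70  71  76  99 127  95 162
  160 158 181 136  97]
 [191 230 207 203 199 211 212 203  87  76  69  69  70  72  71  72 129 168
  159 158 157 161 144]
 [234 211 207 204 216 216 215  89  79  70  70  70  71  71  59  57  91 215
  194 156 157 157 170]
 [216 213 212 225 216 215 215  76  78
[... 2604 characters left out ...]
132 132 137 149 156]
 [ 37  37  37  34  32  32  34  42  83 130 140 133 138 140 149 154 155 155
  155 155 156 156 157]
 [ 36  37  38  31  28  36  71 112 141 154 155 155 155 155 156 156 156 156
  156 156 156 156 157]
 [ 37  37  39  55  88 117 140 152 155 155 156 156 156 156 156 156 156 156
  156 156 156 155 155]
 [ 36  38  40  89 130 151 155 156 155 156 155 156 156 156 156 156 156 157
  156 156 155 153 153]
 [ 36  37  41  92 120 140 153 155 156 156 156 156 156 156 156 156 156 156
  156 153 151 151 146]
 [ 37  38  41  98 117 121 136 150 154 155 156 156 156 156 156 156 156 155
  151 148 149 145 121]
 [ 38  37  43 115 129 120 120 128 140 149 152 154 155 155 154 153 150 146
  145 146 143 117 104]]
```

The drum top was found at (305.8,185.5) in the scene view against an expected (304.6,184.6), so the basket is level and centred. Lower it softly, then release.

Emit:
step_arm(increments=[[[0,0,-0.2],0,0],[[0,0,-0.2],0,0],[[0,0,-0.2],0,0],[[0,0,-0.12],0,0],[[0,0,-0.07],0,0],[[0,0,-0.07],0,0],[[0,0,-0.07],0,0],[[0,0,-0.07],0,0],[[0,0,-0.07],0,0],[[0,0,-0.07],0,0],[[0,0,-0.07],0,0],[[0,0,-0.07],0,0],[[0,0,-0.07],0,0],[[0,0,0],0,0],[[0,0,0],0,0]])

```text
t: 20.05
tcp_pos: [0.538, 0.1091, 0.1806]
orientation: [0.0, -0.0, 1.0, 0.0]
ft_force: [-0.1, 0.1, -0.5]
opening: 0.0157
finger_force: 49.4
```

Emit:
step_arm(increments=[[[0,0,-0.15],0,0],[[0,0,-0.15],0,0],[[0,0,-0.15],0,0],[[0,0,-0.15],0,0],[[0,0,-0.12],0,0],[[0,0,0],0,0],[[0,0,0],0,0],[[0,0,0],0,0],[[0,0,0],0,0]])

```text
t: 21.18
tcp_pos: [0.5381, 0.1091, 0.1627]
orientation: [0.0, -0.0, 1.0, 0.0]
ft_force: [-0.7, -0.9, -1.5]
opening: 0.0155
finger_force: 49.4
```

```bash
python3 - <<'E'
from h import *
im,c,s=snap('scene','pics/s7.png');print(s['tcp_pos'],s['ft_force'])
p=proj(c,(.550,.109,.034));print('drum exp',p,'bail',proj(c,(.55,.109,.074)))
u,v=p.astype(int);print(u-22,v-24);print(im.max(2)[v-24:v+20:2,u-22:u+24:2])
E
```

```text
[0.5381 0.1091 0.1627] [-0.6666 -0.8711 -1.4873]
drum exp [304.061  190.8043] bail [304.7271 181.3593]
282 166
[[188 188 191 195 196 190 186 183 164  77  78  79  77  79 138 196 189 184
  180 179  93  86  90]
 [192 197 193 189 187 185 185 185 191 139  78  75  76 109 183 183 178 177
  178 183  98  95  96]
 [191 188 189 188 186 185 190 199 199 197 150  74 166 180 177 176 175 182
  194 199 105 100  97]
 [192 189 188 186 189 196 197 195 198 203 167  75 181 197 190 193 197 201
  202 199 112  96  95]
 [188 187 186 191 195 219 199 198 192 191 147  75 184 184 180 177 194 200
  196 195 112  97  98]
 [184 179 186 226 210 195 194 191 191 192 137  75 181 181 176 170 168 165
  179 204 120  99  98]
 [176 193 216 203 199 197 194 193 200 204 129  76 203 196 179 167 164 163
  160 158 181 137  96]
 [192 230 207 203 200 211 212 216 216 216 124  82 201 203 202 213 199 169
  159 158 157 163 145]
 [234 211 207 205 216 217 216 216 216 216 134 115 162 150 129 133 214 218
  195 157 158 158 170]
 [216 213 211 225 216 216 216 216 204 123  93 133  81 108 170  91 210 217
  217 212 157 157 156]
 [218 212 228 216 2
[... 445 characters left out ...]
217 217 218 217 218]
 [216 217 217 217 167 110 110  67  51  68  48  46  70  70  70  85 123 217
  217 217 217 217 217]
 [216 217 217 173 110 110 110  45  82  67  47  65  67  60  98  83 208 217
  217 217 217 217 217]
 [230 217 217 174 109 110 110  66  43  54  64  69  64  82  51  45 215 217
  217 217 217 218 220]
 [231 216 174 117 110 110 110 109  54  44  46  44  46  42  45 182 217 217
  217 217 219 218 216]
 [229 168 109 110 110 110 110 110 109  89  56  52  53  85 180 217 217 217
  217 218 219 218 189]
 [103 104 110 110 117 110 110 110 110 110 110 110 109 215 217 217 217 217
  218 218 218 218 177]
 [170 200 120 179 214 217 121 111 110 110 110 185 217 217 218 217 217 218
  218 218 219 188 180]]
```

```bash
python3 - <<'E'
import cv2,numpy as np
np.set_printoptions(linewidth=250)
for f,v0 in(('scene6',172),('s7',178)):
    g=cv2.imread(f'pics/{f}.png').max(2)[v0:v0+28,292:320]
    print(f,v0)
    for r in g: print(''.join('%4d'%x for x in r))
E
```

```text
scene6 172
 196 198 197 195 195 200 198 200 203 197 195 132  99 153 167 185 196 195 190 196 194 194 197 199 201 202 202 199
 194 198 201 208 201 198 195 198 200 197 197 174  97 130 170 186 193 193 202 195 186 203 210 206 200 199 198 196
 218 209 198 204 197 193 191 189 190 191 191 190 123 127 144 157 156 154 165 149 158 183 193 193 200 199 195 196
 211 204 194 192 190 191 191 190 191 191 173 163 135 116  97 123 122 136 134 106 113 134 160 171 181 187 201 203
 195 194 194 192 190 191 191 191 191 172 145 128 109  83  93 120 125 181 162 147 106  90 115 162 164 169 179 188
 196 194 194 193 191 191 190 185 166 122 110  94  77  69  86  98 104 159 148 167 135  83  87 159 163 163 159 166
 196 194 193 193 192 196 176 136 112  85  77  71  70  69  71  73  76  90  99 127 127  84  95 158 162 161 160 160
 196 193 199 205 207 184 128  86  83  75  69  70  69  69  68  71  74  73  72  80  91  78  98 155 161 160 160 159
 211 209 212 214 203 134  87  83  76  70  69  69  69  69  70  71  72  71  71  72  72  76 129 180 168 158 159 159
 218 217 217 209 143  82  82  77  69  70  70  70  71  70  71  71  71  71
[... 4545 characters left out ...]
10 217 217 217 217 217
 110 110 110  98  66  47  43  47  54  60  64  80  69  65  64  81  82  57  51  46  45 180 215 217 217 217 217 217
 110 109 110 110  97  52  43  42  45  45  47  47  52  52  51  51  44  44  44  45  96 210 217 217 217 217 217 217
 110 109 110 110 109  79  54  44  44  46  46  42  44  45  46  46  42  44  45  96 182 215 217 217 217 217 217 217
 110 110 110 110 109 103  92  66  47  46  45  44  44  45  45  45  43  65  74 180 214 217 217 217 217 217 217 217
 110 110 110 110 110 110 109  97  89  77  56  52  52  53  53  62  85 172 180 214 217 217 217 217 217 217 217 218
 110 110 109 110 110 109 109 110 109 103  93  91  91  91  92  95 178 214 217 218 217 217 217 218 217 217 218 218
```

The bail's shadow line runs the same way as before, so the basket kept its yaw and the hook's J is centred under the bail. Withdraw backward, then rise.

Emit:
step_arm(increments=[[[0,0,0.08],0,0],[[-0.2,0,0],0,0],[[-0.3,0,0],0,0],[[-0.3,0,0],0,0],[[-0.3,0,0],0,0],[[-0.3,0,0],0,0],[[-0.4,0,0],0,0],[[-0.4,0,0],0,0],[[-0.4,0,0],0,0],[[-0.4,0,0],0,0],[[0,0,0],0,0],[[0,0,0.6],0,0],[[0,0,0.8],0,0],[[0,0,0.8],0,0],[[0,0,0.8],0,0],[[0,0,0.8],0,0],[[0,0,0],0,0],[[0,0,0],0,0]])

```text
t: 23.48
tcp_pos: [0.463, 0.109, 0.2588]
orientation: [-0.0, -0.0, 1.0, 0.0]
ft_force: [-0.7, 0.2, -1.6]
opening: 0.0157
finger_force: 49.4
```

```bash
python3 - <<'E'
from h import *
im,c,s=snap('scene','pics/s8.png');print(s['t'],s['tcp_pos'],s['ft_force'])
im2,ct,_=snap('top','pics/t8.png')
for n,i,cc in(('scene',im,c),('top',im2,ct)):
    p=proj(cc,(.550,.109,.034));u,v=p.astype(int)
    m=(i[v-18:v+20,u-18:u+20].max(2)<(84 if n=='scene' else 62)).astype(np.uint8)
    nl,l,st,ce=cv2.connectedComponentsWithStats(m);k=1+st[1:,4].argmax();print(n,'exp',p,'blob',ce[k]+[u-18,v-18],st[k])
b=cv2.imread('pics/scene0.png').astype(int);d=np.abs(im[:,:,::-1].astype(int)-b).max(2)>40
print('crock/mug/jar/bowl diff px',[int(d[v-30:v+30,u-28:u+28].sum()) for u,v in((216,200),(250,283),(125,220),(347,257))])
E
```

```text
23.475 [0.463  0.109  0.2588] [-0.6561  0.238  -1.643 ]
scene exp [304.061  190.8043] blob [304.0701 193.9848] [  8  11  20  22 328]
top exp [244.2706 235.0512] blob [246.3013 235.1538] [ 12  11  16  15 156]
crock/mug/jar/bowl diff px [334, 0, 945, 0]
```

The basket stands centred on the saucer. Bring the hook back in front of the stand.

Emit:
step_arm(increments=[[[-0.3,0.884,0],-0.0066,0],[[-0.3,0.884,0],-0.0066,0],[[-0.3,0.884,0],-0.0066,0],[[-0.3,0.884,0],-0.0066,0],[[-0.3,0.884,0],-0.0066,0],[[-0.3,0.884,0],-0.0066,0],[[-0.3,0.884,0],-0.0066,0],[[-0.3,0.884,0],-0.0066,0],[[-0.3,0.884,0],-0.0066,0],[[-0.3,0.884,0],-0.0066,0],[[0,0,0],0,0],[[0,0,-0.8],0,0],[[0,0,-0.8],0,0],[[0,0,-0.8],0,0],[[0,0,-0.8],0,0],[[0,0,-0.8],0,0],[[0,0,0],0,0],[[0,0,0],0,0]])

```text
t: 25.82
tcp_pos: [0.3884, 0.3297, 0.16]
orientation: [0.0, 0.103, 0.995, 0.0]
ft_force: [0.1, 0.2, 0.2]
opening: 0.0154
finger_force: 49.3
```

```bash
python3 - <<'E'
from h import *
im,c,s=snap('wrist','pics/w9.png');print(s['tcp_pos'],s['orientation'],s['joints'])
# rod visible above collar in image? compare to prediction
print([proj(c,s['tcp_pos']+np.array(v)) for v in((0,0,-.0376),(0,0,-.08),(0,0,-.11))])
h=cv2.cvtColor(im,cv2.COLOR_RGB2HSV)
for v in range(200,244,6): print(v,[int(x) for x in im[v,262:298:1].max(1)])
E
```

```text
[0.3884 0.3297 0.16  ] [0.0002 0.1035 0.9946 0.    ] [ 0.5794  0.2864 -0.2662  1.0178 -0.0002  0.7867]
[array([280.7295, 250.611 ]), array([280.3231, 224.8685]), array([280.1138, 211.6056])]
200 [156, 157, 159, 162, 157, 159, 159, 155, 155, 157, 159, 156, 156, 156, 155, 157, 160, 156, 154, 157, 157, 156, 157, 160, 160, 157, 162, 157, 159, 156, 160, 159, 158, 162, 159, 159]
206 [158, 162, 159, 161, 159, 158, 163, 158, 158, 164, 159, 162, 157, 159, 159, 161, 163, 158, 163, 160, 160, 161, 163, 159, 165, 165, 166, 164, 163, 164, 162, 168, 162, 165, 168, 165]
212 [160, 161, 162, 164, 165, 164, 162, 163, 167, 168, 164, 174, 150, 64, 64, 74, 83, 97, 100, 115, 114, 116, 168, 161, 163, 163, 163, 163, 167, 166, 165, 164, 165, 166, 163, 162]
218 [165, 167, 166, 163, 164, 165, 169, 170, 162, 168, 171, 182, 113, 62, 71, 72, 84, 96, 104, 109, 114, 121, 183, 177, 172, 171, 173, 173, 175, 172, 173, 174, 173, 174, 172, 172]
224 [174, 174, 172, 174, 171, 172, 174, 173, 171, 173, 174, 186, 83, 70, 69, 80, 88, 97, 106, 106, 112, 118, 157, 177, 169, 168, 170, 167, 170, 169, 166, 166, 167, 165, 163, 166]
230 [76, 69, 66, 62, 61, 62, 65, 53, 54, 48, 52, 54, 84, 92, 77, 77, 88, 92, 90, 90, 110, 103, 102, 148, 133, 162, 161, 162, 161, 159, 158, 159, 153, 155, 154, 155]
236 [62, 60, 62, 107, 149, 152, 152, 153, 147, 150, 147, 146, 147, 149, 143, 150, 147, 144, 147, 144, 146, 144, 145, 142, 144, 147, 145, 139, 154, 161, 151, 106, 112, 110, 111, 75]
242 [79, 87, 64, 56, 71, 75, 73, 83, 84, 79, 83, 77, 85, 84, 80, 79, 82, 91, 84, 85, 95, 93, 89, 97, 88, 94, 90, 93, 98, 104, 107, 106, 163, 153, 142, 144]
```

Emit:
step_arm(increments=[[[0,0,-0.3],0,0],[[0,0,0],0,0],[[0.46,-0.19,0],0,0],[[0.46,-0.19,0],0,0],[[0.46,-0.19,0],0,0],[[0.46,-0.19,0],0,0],[[0.46,-0.19,0],0,0],[[0.46,-0.19,0],0,0],[[0,0,0],0,0],[[0,0,0],0,0],[[0,0,0],0,0]])

```text
t: 27.25
tcp_pos: [0.4565, 0.3017, 0.152]
orientation: [-0.0, 0.103, 0.995, 0.0]
ft_force: [-0.5, 0.2, -1.2]
opening: 0.0152
finger_force: 49.5
```

Emit:
step_arm(increments=[[[0.04,-0.02,-0.08],0,0],[[0.02,0,-0.06],0,0],[[0,0,-0.04],0,0],[[0,0,0],0,0],[[0,0,0],0,0]])

```text
t: 27.88
tcp_pos: [0.4584, 0.3011, 0.1476]
orientation: [-0.0, 0.103, 0.995, 0.0]
ft_force: [-0.5, 0.1, -0.6]
opening: 0.0153
finger_force: 49.4
```

Emit:
step_arm(increments=[[[0,0,-0.02],0,0.25],[[0,0,0],0,0.3],[[0,0,0],0,0.4],[[0,0,0],0,0.6],[[0,0,0],0,0.8],[[0,0,0],0,0.8],[[0,0,0],0,0.8],[[0,0,0],0,0.8],[[0,0,0],0,0.8]], force=20)

```text
t: 29.0
tcp_pos: [0.4585, 0.301, 0.1471]
orientation: [-0.0, 0.103, 0.995, 0.0]
ft_force: [-0.1, -0.1, 0.4]
opening: 0.0686
finger_force: 0.0
```

Emit:
step_arm(increments=[[[0,0,0.5],0,0.8],[[0,0,0.8],0,0.8],[[0,0,0.8],0,0.8],[[0,0,0.8],0,0.8],[[0,0,0.8],0,0.8],[[0,0,0.8],0,0.8],[[-1,0.4,0],0,0.8],[[-1,0.4,0],0,0.8],[[-1,0.4,0],0,0.8],[[0,0,0],0,0.8],[[0,0,0],0,0.8]])

```text
t: 30.38
tcp_pos: [0.3842, 0.3311, 0.2603]
orientation: [0.001, 0.103, 0.995, 0.0]
ft_force: [0.5, 0.0, -0.7]
opening: 0.0683
finger_force: 0.0
```

```bash
python3 - <<'E'
from h import *
im,c,s=snap('wrist','pics/w10.png');print(s['t'],s['tcp_pos'],s['opening'])
for n,x in(('collar',(.4584,.301,.115)),('handle top',(.4584,.301,.19))):print(n,proj(c,x))
m=((cv2.cvtColor(im,cv2.COLOR_RGB2HSV)[...,1]<70)).astype(np.uint8)
p=proj(c,(.4584,.301,.115)).astype(int);u,v=p
for r in range(v-24,v+12,4):
    k=np.where(m[r,u-24:u+24])[0]+u-24;print(r,k.min() if len(k) else None,k.max() if len(k) else None,len(k))
T,ct,_=snap('top','pics/t10.png');S,cs,_=snap('scene','pics/s10.png')
a=cv2.imread('pics/scene0.png').astype(int);d=np.abs(S[:,:,::-1].astype(int)-a).max(2)>40
print('scene diff at hook',d[90:135,345:380].sum(),'of',45*35)
# basket in scene/top vs expected
for n,i,cc,th in(('scene',S,cs,84),('top',T,ct,62)):
    p=proj(cc,(.550,.109,.034));u,v=p.astype(int);mm=(i[v-18:v+20,u-18:u+20].max(2)<th).astype(np.uint8)
    nl,l,st,ce=cv2.connectedComponentsWithStats(mm);k=1+st[1:,4].argmax();print(n,p,ce[k]+[u-18,v-18],st[k],onz(cc,ce[k]+[u-18,v-18],.034))
# handle columns near the top in wrist
h=cv2.cvtColor(im,cv2.COLOR_RGB2HSV);p=proj(c,(.4584,.301,.19)).astype(int)
for r in range(p[1]-12,p[1]+18,6):print(r,[int(x) for x in im[r,p[0]-20:p[0]+20:2].max(1)])
E
```

```text
30.375 [0.3842 0.3311 0.2603] 0.06832162166923933
collar [264.5748 280.5632]
handle top [260.5061 332.398 ]
256 263 269 7
260 263 269 7
264 262 269 8
268 255 271 17
272 251 276 16
276 249 278 13
280 248 279 14
284 248 279 13
288 249 277 10
scene diff at hook 167 of 1575
scene [304.061  190.8043] [304.0629 194.    ] [  8  11  20  23 334] [0.5587 0.1052 0.034 ]
top [244.2706 235.0512] [246.2096 235.2036] [ 12  11  16  15 167] [0.5497 0.1039 0.034 ]
320 [76, 76, 80, 77, 68, 104, 129, 135, 139, 139, 141, 138, 139, 140, 153, 97, 76, 78, 80, 82]
326 [70, 78, 79, 78, 67, 106, 143, 135, 140, 137, 136, 136, 132, 133, 139, 102, 77, 84, 82, 85]
332 [153, 156, 156, 159, 101, 96, 132, 130, 127, 130, 128, 134, 132, 129, 145, 103, 89, 67, 73, 68]
338 [147, 147, 147, 145, 130, 92, 132, 129, 125, 130, 137, 146, 148, 148, 149, 115, 159, 154, 153, 151]
344 [146, 151, 154, 155, 170, 93, 140, 142, 144, 143, 149, 145, 145, 149, 146, 120, 150, 146, 149, 150]
```

The collar, handle and basket all measure where expected, so I'm handing in.

```bash
python3 -c "
from workcell import workorder;print(workorder.sign_off())"
```

```text
the job is handed in; nothing more can be done
None
```

I handed the job in after about 30 s of the 72 s allowed: by my last measurements the basket stands upright within about 5 mm of the saucer's centre and the hook hangs upright within 1 mm of its seat, but the sign-off returned no verdict.

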